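# Roll the thick dowel onto the pencil line

### The job

Two round wooden dowels lie on the pet-house base panel. With your fingertips, push on the top of the thicker one to roll it over the panel until it lies lengthwise along the pencil line, centred over it, at rest and ready to be screwed on. Do not pick up or pinch it or reach down beside it, and leave the slim dowel and everything else where they are.

Things in the scene. Friction and masses are not known exactly. Their poses are not given: they have to be found in the camera images.
- dowel: Thick dowel: plain pale-wood cylinder, diameter 40 mm, length 180 mm, about 160 g, lying on the panel free to roll. Origin at its centre, 20 mm above the panel; x along its length, within 4 degrees of the pencil line, 45 to 115 mm from it on either side; y, z turn as it rolls. It stops soon when let go. A fingertip pressed lightly on its top rolls it by half the tip's sideways travel.
- slim_dowel: The slim dowel, to be left alone: same wood, diameter 22 mm, length 180 mm, about 50 g, lying on the panel on the other side of the pencil line. Origin at its centre, x along its length.
- panel: Base panel of light pine boards, fixed: 260 mm (x) by 370 mm (y), on two battens so that its flat top is 38 mm above the table. Origin under its centre at table height; z up. Thin brown board seams run along its y axis; the top is level and smooth.
- pencil_line: The pencil line: a straight near-black line 250 mm long, 5 mm wide, drawn flat on the panel's top across the boards, near the panel's middle. Origin at the line's middle, at the panel's top (38 mm above the table); x along the line, y across it (level), z up.
- pencil: Flat carpenter's pencil, 145 x 14 x 8 mm, lying on the panel near its +y edge. Origin under its middle.
- bracket: Steel angle bracket, 50 x 30 x 50 mm high, standing on the panel near its -y edge. Origin under its foot's middle.
- screwdriver: Screwdriver lying on the table to the robot's right. Origin within the tool.
- hammer: Hammer lying on the table to the robot's left. Origin within the tool.
- tape_measure: Black tape measure, 70 x 35 x 62 mm, standing on the table at the right. Origin under its middle.
- glue: White glue bottle, 60 mm diameter, 160 mm tall, standing on the table at the left. Origin under its middle.
- screw_tub: Open grey tub of screws, 100 mm diameter, 50 mm tall, on the table at the left. Origin under its middle.
Not all that is in view belongs to the job. Leave any orange or yellow look-alike of the dowel alone.

How it is judged:
By the outcome, as a careful person would: the job done as asked, in the order asked, and still so for the second after the job is handed in, with the robot touching nothing.
It also fails if it takes over 54 s, if anything falls off the work surface, if the arm or the gripper's body presses on something with over 40 N, if the wrist force passes 120 N, or if a joint passes its speed limit or range.

### The arm

A 6-joint arm with a two-finger parallel gripper is mounted at the origin on the work surface. World frame = base frame: x ahead of the robot, y to its left, z up, the work surface at z = 0. Lengths are in m, angles in degrees, forces in N, time in s.
With the tool pointing down it reaches from about 0.375 to 0.9 m from the base axis. Payload 3.1 kg.
Tool frame: the origin (TCP) lies on the centre line of the jaws, within the pads' length; the fingertips stand 8 mm ahead of it and the grasp point (between the pads) lies 11 mm behind it; y points along the fingers, x is the direction in which the jaws open and shut, and the axes are right-handed (so a half turn about y gives the same grasp; the last joint's range is limited). The gripper opens to 87 mm and grips with 3 to 60 N. Pads are 19 mm wide; open, the fingers measure 117 mm over their backs; the gripper's body (75 mm by 190 mm) begins 51 mm behind the grasp point.
Start: joints at [-83.91, 30.224, 82.088, -0, 67.689, -10.227], TCP at [0.176, -0.6, 0.231] pointing down, gripper open.
Joint ranges: [-176.69, 176.69], [-43.24, 126.21], [12.49, 139.97], [-82, 262], [0, 151.66], [-163.58, 163.58]. Speed limits (degrees/s): [159.86, 159.86, 180, 180, 180, 180].

### API

Orientations are given as a 3x3 rotation matrix whose columns are the frame's x, y, z axes.
In Python, from rig import read_state, imaging, job, spotter gives the robot as it stands.
- The arm moves only by the tool apply_moves, never from a script. Its argument "steps" is a list of rows, each an object of numbers: "x", "y", "z": the shift along the world's x, y, z in mm; "spin": the turn about the world's z in rad. In form: [{"x": .., "y": .., "z": .., "spin": ..}, ...]. A call has 1 to 12 rows; each row shifts and turns the pose as measured when the row begins; what a row does not reach is not made up. A row lasts 1/10 s, in which the tool goes at most 50 mm and 8.59 degrees, less where a joint would pass 70% of its speed; a pose out of reach is approached as far as the arm can. A call is refused whole if a number of a shift passes 50 or a number of a turn 0.15, either way. A call with a gripper value outside its range is refused whole. "grip" is the finger opening in mm, from 0 to 87, set as the call begins (left out, the last holds). The fingers move at their own pace and stop on an object; the grip force is fixed at half the most. Time passes only in rows, so rows that do not move let the fingers close. It gives the time, the measured TCP pose, the force and the opening at its end, in the units of the state.
- read_state(): the state, without advancing time (a new reading comes with each control period).
- imaging.capture(name): name is "scene" or "top" or "wrist"; returns the picture (480x640x3 uint8, red, green, blue); there is no depth.
- imaging.camera_params(name): a dict with "fov_y" (degrees; the focal length in pixels is half the picture's height over the tangent of half this angle, whatever the lens; pixels are square), "cx", "cy" (the principal point, pixels), "R" (3x3) and "t" (3): a world point X has camera coordinates R X + t. Camera axes: x right, y down, z forward; pixel columns grow to the right and rows downward; lengths in m; the calibration is good to about 2 mm. A picture is of the moment at which its call begins: read the wrist's pose just before it. camera_params takes no time and is no camera call; for the wrist camera it gives the pose at the moment of the call.
- job.hand_in(): hands the job in, once; it reports no verdict.
Trained networks look in the newest picture that a camera, given by its name, has taken for a name from the list of things; names that differ only in an ending like _2 or _b are one class to them, and where a whole thing is asked for, a point or a joint stands for the part that bears it (a point fixed in the world has none). Each returns a list of dicts, best first, with "score" (0 to 1); they miss things now and then, are a little off and sometimes report something else, mostly with a low value. They report only what shows in the picture. A call takes as long as a camera call. They do not tell look-alikes from the thing itself.
- spotter.cut_out(name, camera): "mask" (480x640 bool, what is visible of it) and "rect" ([left, top, width, height] in pixels, round what is visible of it).
The state is a dict: "time_s": time; "joint_positions": joint angles; "qvel": joint speeds; "tau": joint torques, N m; "position": TCP position; "tcp_rot": TCP orientation; "force": force on the tool from outside, world axes, zero at the start; "moment": the same for the moment, N m; "opening": opening from 0.0 (shut) to 1.0 (fully open).
Only numpy, scipy, OpenCV 4.12 (cv2) and the standard library are available. Lean on these libraries where they do the work, as an engineer would, in place of code of your own. Each camera call takes 0.05 s, during which the arm holds its last target.

## Working session

There is one attempt and no reset: what is moved stays moved. The work goes in short steps, Python scripts to look and compute and a tool call to move; the robot and the scene stay as the last step left them, time stands still between calls to the robot, and variables do not carry over. Pictures are saved under pics/ and viewed, and the job is handed in when it is done.

Besides the shell and the picture viewer there is one more tool, called after "Call:" by a JSON object that holds its "name" and its "arguments". apply_moves: Moves the arm, as the interface text tells. Its arguments: {"type":"object","properties":{"steps":{"type":"array"},"grip":{"type":"number"}},"required":["steps"]}

```bash
mkdir -p pics
python3 - <<'E'
from rig import read_state, imaging, job, spotter
import cv2
s=read_state();print(s['time_s'],s['position'],s['tcp_rot'],s['opening'],s['force'])
for n in ['top','scene']:
    im=imaging.capture(n);cv2.imwrite(f'pics/{n}0.png',im[:,:,::-1])
    p=imaging.camera_params(n);print(n,p)
    for o in ['dowel','slim_dowel','pencil_line']:
        for d in spotter.cut_out(o,n)[:3]: print(o,d['score'],d['rect'])
E
```

```text
0.0 [ 0.17553642 -0.59908164  0.22958363] [[ 2.80975826e-01 -2.37407923e-04  9.59714816e-01]
 [-9.59712447e-01  2.16611232e-03  2.80975669e-01]
 [-2.14555593e-03 -9.99997626e-01  3.80781859e-04]] 0.9984985947672447 [-0.31602237  0.22793064 -0.06481577]
top {'fov_y': 53.49179283529698, 'cx': 320.20050758183356, 'cy': 236.42230894498988, 'R': array([[-0.01184315, -0.99965635,  0.02338646],
       [-0.99158747,  0.0087263 , -0.1291439 ],
       [ 0.12889544, -0.02471919, -0.99135005]]), 't': array([-0.02035229,  0.43952406,  1.25385994])}
dowel 0.76 [352.7, 160.3, 29.9, 69.0]
dowel 0.69 [503.6, 163.4, 51.7, 54.0]
slim_dowel 0.68 [301.0, 150.9, 25.4, 61.1]
pencil_line 0.2 [264.5, 127.6, 152.7, 126.1]
scene {'fov_y': 51.542968464724325, 'cx': 324.26077272274546, 'cy': 248.29302919018832, 'R': array([[-0.09963593,  0.9949564 ,  0.01159505],
       [ 0.61953126,  0.07115076, -0.78174074],
       [-0.77862295, -0.07070597, -0.62349576]]), 't': array([ 0.03668242, -0.22159576,  2.07528211])}
dowel 0.88 [240.5, 201.6, 35.3, 24.9]
dowel 0.83 [106.7, 256.0, 58.0, 32.0]
dowel 0.79 [256.8, 246.9, 32.9, 44.0]
slim_dowel 0.82 [300.0, 264.2, 26.6, 37.9]
slim_dowel 0.21 [223.6, 241.1, 135.8, 85.2]
pencil_line 0.49 [277.0, 280.9, 10.9, 14.8]
```

Run:
```python
import cv2
im=cv2.imread('pics/top0.png')[100:280,230:450];cv2.imwrite('pics/t0c.png',cv2.resize(im,None,fx=3.3,fy=3.3,interpolation=cv2.INTER_CUBIC))
```

```text
(no output)
```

View pics/top0.png

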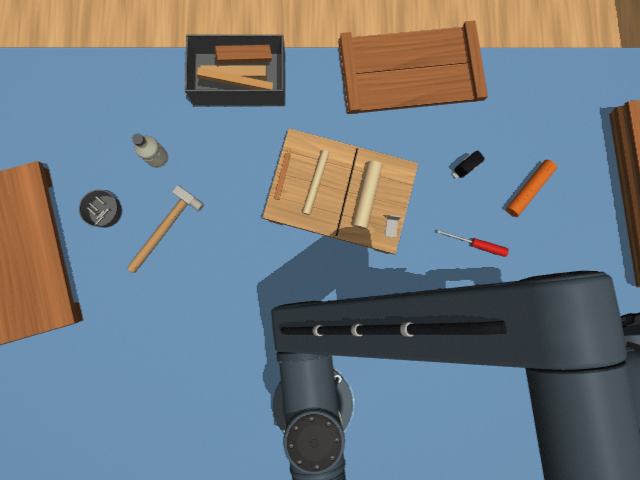

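View pics/scene0.png

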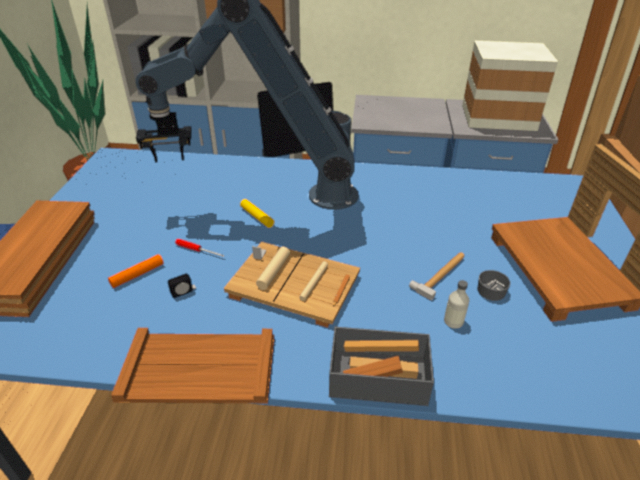

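View pics/t0c.png

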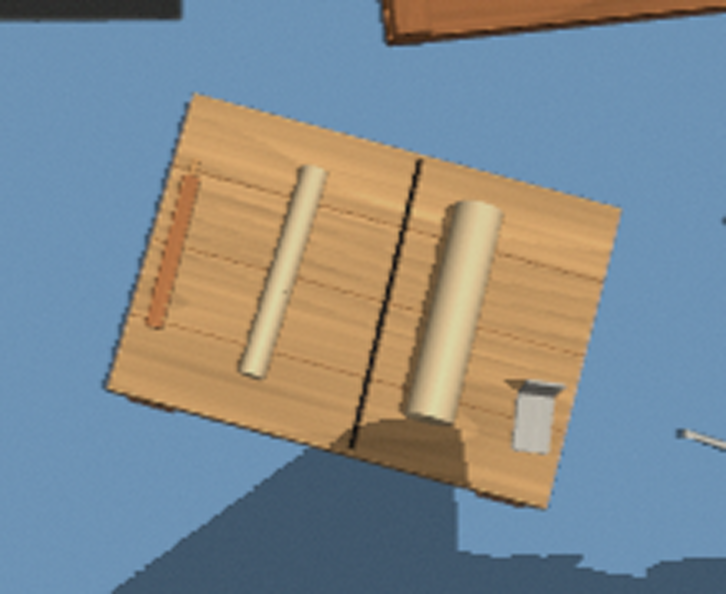

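The top view shows the thick dowel right of the pencil line, running from about (375,162) to (360,227). The line runs from (357,148) to (337,236), and the slim dowel is on the line's left. Next I'll work out positions.

```bash
cat > h.py <<'E'
from rig import read_state, imaging, job, spotter
import numpy as np, cv2
from scipy.optimize import least_squares
def f_of(p): return 240/np.tan(np.radians(p['fov_y'])/2)
def proj(p,X):
    c=np.asarray(X)@np.array(p['R']).T+p['t'];f=f_of(p)
    return np.c_[p['cx']+f*c[:,0]/c[:,2],p['cy']+f*c[:,1]/c[:,2]]
def back(p,uv,z):
    uv=np.atleast_2d(uv).astype(float);f=f_of(p);R=np.array(p['R'])
    d=np.c_[(uv[:,0]-p['cx'])/f,(uv[:,1]-p['cy'])/f,np.ones(len(uv))]@R
    C=-R.T@p['t'];return C+d*((z-C[2])/d[:,2])[:,None]
def cyl(x,y,a,r=.02,L=.18,z0=.038):
    t=np.linspace(0,2*np.pi,60,endpoint=False);ax=np.array([np.cos(a),np.sin(a),0]);n=np.array([-np.sin(a),np.cos(a),0])
    c=np.array([x,y,z0+r]);ring=r*(np.outer(np.cos(t),n)+np.outer(np.sin(t),[0,0,1]))
    return np.r_[c+ax*L/2+ring,c-ax*L/2+ring]
def fit(p,mask,x0):
    # match silhouette hull to mask contour
    cs,_=cv2.findContours(mask.astype(np.uint8),cv2.RETR_EXTERNAL,cv2.CHAIN_APPROX_NONE)
    c=max(cs,key=cv2.contourArea); P=cv2.convexHull(c)[:,0].astype(float)
    P=c[:,0].astype(float); P=P[(P[:,0]>1)&(P[:,0]<638)&(P[:,1]>1)&(P[:,1]<478)]
    def res(q):
        h=cv2.convexHull(proj(p,cyl(*q)).astype(np.float32))
        return [cv2.pointPolygonTest(h,(float(u),float(v)),True)-0.5 for u,v in P]
    s=least_squares(res,x0,loss='soft_l1',diff_step=1e-3,x_scale=[.01,.01,.05]);return s.x,np.sqrt(np.mean(np.array(res(s.x))**2))
def line_px(im,roi):
    u0,v0,u1,v1=roi
    g=im.astype(int).max(2);m=np.zeros(g.shape,bool);m[v0:v1,u0:u1]=g[v0:v1,u0:u1]<60
    return m
E
python3 - <<'E'
from h import *
im=imaging.capture('top');p=imaging.camera_params('top')
m=line_px(im,(334,145,360,240))
n,l,st,_=cv2.connectedComponentsWithStats(m.astype(np.uint8),connectivity=8)
k=1+np.argmax(st[1:,4]);print(st[1:])
v,u=np.nonzero(l==k);W=back(p,np.c_[u,v],.038)[:,:2]
c=W.mean(0);d=np.linalg.svd(W-c)[2][0];d*=np.sign(d[0]);s=(W-c)@d
print('line',c+d*(s.min()+s.max())/2,np.degrees(np.arctan2(d[1],d[0])),np.ptp(s))
ds=spotter.cut_out('dowel','top')
for D in ds:
    print(D['score'],D['rect'])
    if 340<D['rect'][0]<370:
        x,r=fit(p,D['mask'],[*back(p,[[367,194]],.058)[0][:2],np.arctan2(d[1],d[0])]);print('dowel',x[:2],np.degrees(x[2]),r)
        n_=np.array([-d[1],d[0]]);mid=c+d*(s.min()+s.max())/2
        print('along',(x[:2]-mid)@d,'across',(x[:2]-mid)@n_)
E
```

```text
[[355 149   2   8   8]
 [354 158   1   3   3]
 [353 162   1   3   3]
 [349 166   4  16  16]
 [348 183   1   3   3]
 [344 187   4  16  16]
 [343 204   1   3   3]
 [342 208   1   3   3]
 [338 212   4  16  16]
 [336 229   3   7   9]]
line [ 0.61027882 -0.10929312] -14.085663578757634 0.04282379132863674
0.73 [506.0, 161.8, 52.4, 52.6]
0.57 [354.3, 160.3, 28.4, 67.4]
dowel [ 0.54778304 -0.15114488] -14.208483771125502 0.5573020719087636
along -0.05043115000631758 across -0.055803147515071164
```

Call:
{"name": "apply_moves", "arguments": {"steps": [{"x": 30, "y": 36, "z": 3, "spin": 0.1}, {"x": 30, "y": 36, "z": 3, "spin": 0.1}, {"x": 30, "y": 36, "z": 3, "spin": 0.1}, {"x": 30, "y": 36, "z": 3, "spin": 0.1}, {"x": 30, "y": 36, "z": 3, "spin": 0.1}, {"x": 30, "y": 36, "z": 3, "spin": 0.1}, {"x": 30, "y": 36, "z": 3, "spin": 0.1}, {"x": 30, "y": 36, "z": 3, "spin": 0.1}, {"x": 30, "y": 36, "z": 3, "spin": 0.1}, {"x": 30, "y": 36, "z": 0, "spin": 0.1}, {"x": 30, "y": 36, "z": 0, "spin": 0.04}, {"x": 0, "y": 0, "z": 0}], "grip": 87}}

```text
invalid input at $.steps[11]: expected keys x, y, z, spin
```

Run:
```python
from h import *
s=read_state();print(s['time_s'],s['position'],np.degrees(np.arctan2(s['tcp_rot'][1][0],s['tcp_rot'][0][0])),s['force'])
im=imaging.capture('wrist');cv2.imwrite('pics/w1.png',im[:,:,::-1]);p=imaging.camera_params('wrist')
print(-np.array(p['R']).T@p['t'],p['fov_y'])
for D in spotter.cut_out('dowel','wrist'): print(D['score'],D['rect'])
```

```text
0.5 [ 0.1756369  -0.59973797  0.23050014] -73.68213113082251 [0.6123985  0.1007225  0.09993004]
[ 0.24220672 -0.58018962  0.38515061] 69.65668908439004
0.97 [1.1, 52.9, 93.9, 150.9]
```

View pics/w1.png

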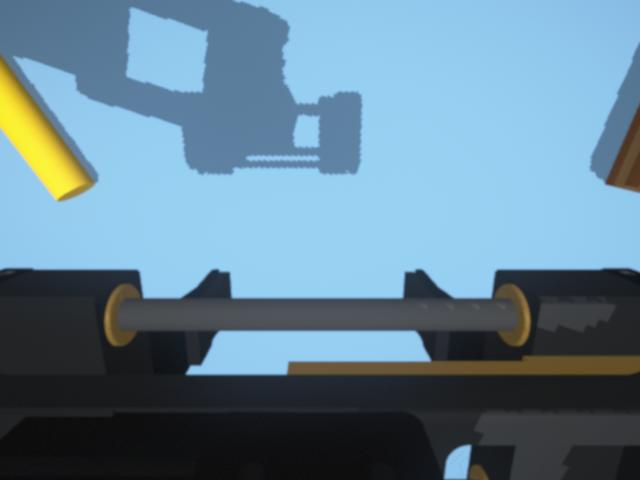

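The move was refused because a row was missing a key, so I'll resend it.

Call:
{"name": "apply_moves", "arguments": {"steps": [{"x": 30, "y": 36, "z": 3, "spin": 0.1}, {"x": 30, "y": 36, "z": 3, "spin": 0.1}, {"x": 30, "y": 36, "z": 3, "spin": 0.1}, {"x": 30, "y": 36, "z": 3, "spin": 0.1}, {"x": 30, "y": 36, "z": 3, "spin": 0.1}, {"x": 30, "y": 36, "z": 3, "spin": 0.1}, {"x": 30, "y": 36, "z": 3, "spin": 0.1}, {"x": 30, "y": 36, "z": 3, "spin": 0.1}, {"x": 30, "y": 36, "z": 3, "spin": 0.1}, {"x": 30, "y": 36, "z": 0, "spin": 0.1}, {"x": 30, "y": 36, "z": 0, "spin": 0.04}, {"x": 0, "y": 0, "z": 0, "spin": 0}], "grip": 87}}

```text
time_s: 1.8
position: [0.5148, -0.1913, 0.2611]
tcp_rot: [[0.978, 0.013, 0.207], [-0.207, -0.006, 0.978], [0.014, -1.0, -0.003]]
force: [0.3, -0.6, 0.1]
opening: 1.002
```

Run:
```python
from h import *
s=read_state();print(s['time_s'],s['position'],np.degrees(np.arctan2(s['tcp_rot'][1][0],s['tcp_rot'][0][0])),s['force'])
im=imaging.capture('wrist');cv2.imwrite('pics/w1.png',im[:,:,::-1]);p=imaging.camera_params('wrist')
print(-np.array(p['R']).T@p['t'],p['fov_y'])
for D in spotter.cut_out('dowel','wrist'): print(D['score'],D['rect'])
```

```text
1.8 [ 0.51476347 -0.19125238  0.26105201] -11.96423470073269 [ 0.33659869 -0.55357955  0.06283654]
[ 0.52642901 -0.12442621  0.41518248] 69.65668908439004
0.92 [245.3, 149.0, 191.4, 44.4]
```

View pics/w1.png

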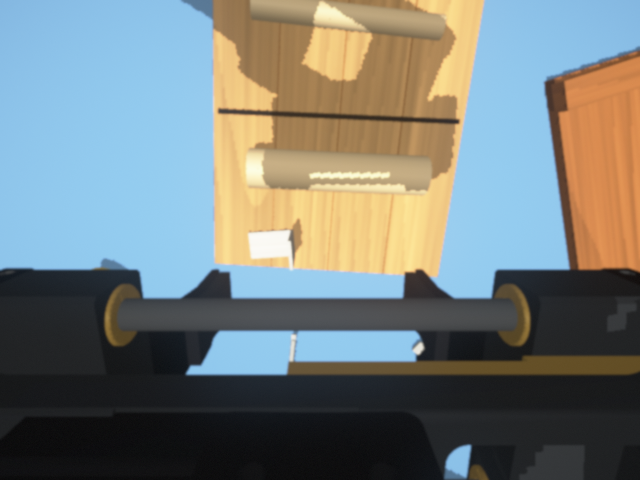

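The wrist picture shows the pencil line from (218,111) to (459,121). The dowel spans x 247–430 at about y=171, and the bracket is at (272,245). I'll measure both from this view.

```bash
cat >> h.py <<'E'
def measure(tag,cam='wrist',line=None):
    s=read_state();im=imaging.capture(cam);p=imaging.camera_params(cam)
    cv2.imwrite(f'pics/{tag}.png',im[:,:,::-1])
    print(s['time_s'],s['position'].round(4),'yaw',np.degrees(np.arctan2(s['tcp_rot'][1][0],s['tcp_rot'][0][0])).round(2),'tilt',np.round(s['tcp_rot'][2],4),'F',s['force'].round(2))
    L=line
    if line is None:
        g=im.astype(int).max(2)<70
        n,l,st,_=cv2.connectedComponentsWithStats(g.astype(np.uint8),connectivity=8)
        k=[i for i in range(1,n) if st[i,2]>150 and st[i,3]<45]
        if k:
            v,u=np.nonzero(l==k[0]);W=back(p,np.c_[u,v],.038)[:,:2]
            c=W.mean(0);d=np.linalg.svd(W-c)[2][0];d*=np.sign(d[0]);q=(W-c)@d
            L=[*(c+d*(q.min()+q.max())/2),np.arctan2(d[1],d[0])]
            print('line',np.round(L[:2],4),np.degrees(L[2]).round(2),'len',np.ptp(q).round(4))
    for D in spotter.cut_out('dowel',cam):
        r=D['rect'];m=D['mask'];v,u=np.nonzero(m);x0=back(p,[[u.mean(),v.mean()]],.058)[0]
        if L is None: continue
        if np.hypot(x0[0]-L[0],x0[1]-L[1])>.13: continue
        x,e=fit(p,m,[x0[0],x0[1],L[2]])
        d=np.array([np.cos(L[2]),np.sin(L[2])]);nn=np.array([-d[1],d[0]]);w=x[:2]-L[:2]
        print('dowel',D['score'],x[:2].round(4),'along',(w@d).round(4),'across',(w@nn).round(4),'dyaw',np.degrees(x[2]-L[2]).round(2),'rms',round(e,2))
    return L
E
python3 -c "
from h import *
measure('w2')"
```

```text
1.9 [ 0.5123 -0.1947  0.2607] yaw -12.2 tilt [ 0.0121 -0.9999 -0.0051] F [-0.21  0.09  0.07]
line [ 0.5857 -0.1049] -14.39 len 0.1946
dowel 0.94 [ 0.5467 -0.1516] along -0.0261 across -0.0549 dyaw -0.23 rms 0.57
```

Call:
{"name": "apply_moves", "arguments": {"steps": [{"x": 12, "y": 13, "z": -5, "spin": -0.02}, {"x": 12, "y": 13, "z": -20, "spin": -0.02}, {"x": 9, "y": 12, "z": -30, "spin": 0}, {"x": 0, "y": 0, "z": -30, "spin": 0}, {"x": 0, "y": 0, "z": -30, "spin": 0}, {"x": 0, "y": 0, "z": -20, "spin": 0}, {"x": 0, "y": 0, "z": 0, "spin": 0}, {"x": 0, "y": 0, "z": 0, "spin": 0}], "grip": 0}}

```text
time_s: 2.8
position: [0.54, -0.173, 0.1235]
tcp_rot: [[0.96, 0.013, 0.281], [-0.281, -0.013, 0.96], [0.016, -1.0, -0.009]]
force: [0.1, -0.1, 0.3]
opening: 0.354
```

```bash
python3 -c "
from h import *
measure('w3')"
```

```text
2.8 [ 0.54   -0.173   0.1235] yaw -16.3 tilt [ 0.0162 -0.9998 -0.0091] F [ 0.12 -0.09  0.32]
line [ 0.5914 -0.1052] -14.26 len 0.1872
dowel 0.62 [ 0.5474 -0.1512] along -0.0313 across -0.0554 dyaw -0.28 rms 0.57
```

View pics/w3.png

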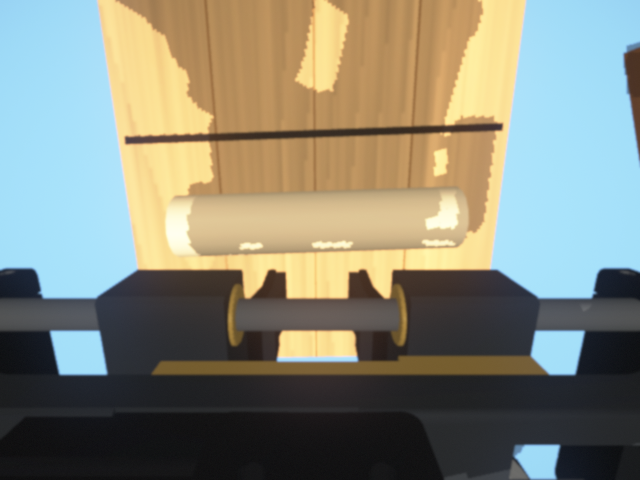

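Call:
{"name": "apply_moves", "arguments": {"steps": [{"x": 3, "y": 8, "z": -8, "spin": 0.02}, {"x": 3, "y": 8, "z": -8, "spin": 0.015}, {"x": 0, "y": 1, "z": -8, "spin": 0}, {"x": 0, "y": 0, "z": -2, "spin": 0}, {"x": 0, "y": 0, "z": 0, "spin": 0}, {"x": 0, "y": 0, "z": 0, "spin": 0}], "grip": 0}}

```text
time_s: 3.5
position: [0.549, -0.1548, 0.0994]
tcp_rot: [[0.97, 0.021, 0.243], [-0.242, -0.016, 0.97], [0.024, -1.0, -0.011]]
force: [0.1, -0.3, -0.0]
opening: 0.007
```

```bash
python3 -c "
from h import *
measure('w4')"
```

```text
3.5 [ 0.549  -0.1548  0.0994] yaw -14.03 tilt [ 0.0243 -0.9996 -0.0107] F [ 0.09 -0.31 -0.05]
line [ 0.5904 -0.1051] -14.21 len 0.1896
dowel 0.85 [ 0.5478 -0.1503] along -0.0302 across -0.0543 dyaw -0.09 rms 15.46
```

Call:
{"name": "apply_moves", "arguments": {"steps": [{"x": -2, "y": -4, "z": -3, "spin": 0}, {"x": 0, "y": 0, "z": -3, "spin": 0}, {"x": 0, "y": 0, "z": -3, "spin": 0}, {"x": 0, "y": 0, "z": 0, "spin": 0}, {"x": 0, "y": 0, "z": 0, "spin": 0}]}}

```text
time_s: 4.1
position: [0.5471, -0.1602, 0.0902]
tcp_rot: [[0.97, 0.022, 0.244], [-0.244, -0.017, 0.97], [0.026, -1.0, -0.011]]
force: [0.8, 1.1, -0.5]
opening: 0.007
```

Call:
{"name": "apply_moves", "arguments": {"steps": [{"x": 0, "y": 0, "z": -1, "spin": 0}, {"x": 0, "y": 0, "z": -1, "spin": 0}]}}

```text
time_s: 4.3
position: [0.5472, -0.1603, 0.0882]
tcp_rot: [[0.969, 0.023, 0.244], [-0.244, -0.017, 0.97], [0.026, -1.0, -0.011]]
force: [-0.4, -1.1, 0.0]
opening: 0.003
```

Call:
{"name": "apply_moves", "arguments": {"steps": [{"x": 0, "y": 2, "z": -1, "spin": 0}, {"x": 0, "y": 0, "z": -1, "spin": 0}, {"x": 0, "y": 0, "z": -0.5, "spin": 0}]}}

```text
time_s: 4.6
position: [0.5472, -0.158, 0.0864]
tcp_rot: [[0.97, 0.023, 0.244], [-0.243, -0.017, 0.97], [0.026, -1.0, -0.011]]
force: [-2.1, -0.0, 6.4]
opening: 0.004
```

Call:
{"name": "apply_moves", "arguments": {"steps": [{"x": 0.75, "y": 2.9, "z": -0.4, "spin": 0}, {"x": 0.75, "y": 2.9, "z": -0.4, "spin": 0}, {"x": 0.75, "y": 2.9, "z": -0.4, "spin": 0}]}}

```text
time_s: 4.9
position: [0.5495, -0.1491, 0.0863]
tcp_rot: [[0.97, 0.023, 0.244], [-0.243, -0.018, 0.97], [0.027, -1.0, -0.012]]
force: [-1.0, -0.1, 6.0]
opening: 0.004
```

```bash
python3 -c "
from h import *
measure('w5')"
```

```text
4.9 [ 0.5495 -0.1491  0.0863] yaw -14.08 tilt [ 0.0267 -0.9996 -0.0118] F [-0.97 -0.1   6.01]
line [ 0.5879 -0.1039] -14.21 len 0.1949
dowel 0.67 [ 0.5489 -0.1468] along -0.0272 across -0.0511 dyaw -0.64 rms 18.5
dowel 0.38 [ 0.5627 -0.0819] along -0.0298 across 0.0152 dyaw 3.06 rms 73.81
```

View pics/w5.png

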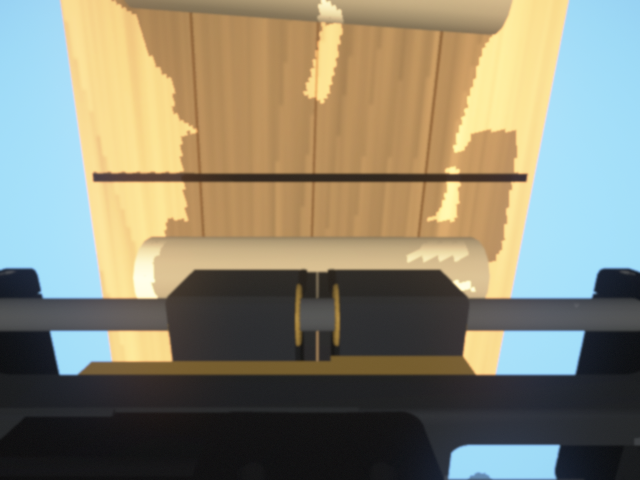

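Call:
{"name": "apply_moves", "arguments": {"steps": [{"x": 0.75, "y": 2.9, "z": -0.4, "spin": 0}, {"x": 0.75, "y": 2.9, "z": -0.4, "spin": 0}, {"x": 0.75, "y": 2.9, "z": -0.4, "spin": 0}, {"x": 0.75, "y": 2.9, "z": -0.4, "spin": 0}, {"x": 0.75, "y": 2.9, "z": -0.4, "spin": 0}, {"x": 0, "y": 0, "z": 0, "spin": 0}]}}

```text
time_s: 5.6
position: [0.5537, -0.133, 0.0863]
tcp_rot: [[0.97, 0.024, 0.242], [-0.241, -0.019, 0.97], [0.027, -1.0, -0.013]]
force: [-0.9, 0.6, 2.3]
opening: 0.007
```

Call:
{"name": "apply_moves", "arguments": {"steps": [{"x": 0, "y": 0, "z": 3, "spin": 0}, {"x": 0, "y": 0, "z": 6, "spin": 0}, {"x": -1.5, "y": -6, "z": 6, "spin": 0}, {"x": -1.5, "y": -6, "z": 0, "spin": 0}, {"x": 0, "y": 0, "z": 0, "spin": 0}]}}

```text
time_s: 6.1
position: [0.5507, -0.1461, 0.1017]
tcp_rot: [[0.97, 0.024, 0.241], [-0.241, -0.019, 0.97], [0.028, -1.0, -0.013]]
force: [-0.3, 0.3, -0.4]
opening: 0.004
```

```bash
cat >> h.py <<'E'
def edge(tag,cam='wrist'):
    s=read_state();im=imaging.capture(cam);p=imaging.camera_params(cam)
    cv2.imwrite(f'pics/{tag}.png',im[:,:,::-1])
    P0=s['position'];print(s['time_s'],P0.round(4),'tilt',np.round(s['tcp_rot'][2],4),'F',s['force'].round(2))
    g=im.astype(int).max(2)<85
    n,l,st,_=cv2.connectedComponentsWithStats(g.astype(np.uint8),connectivity=8)
    k=[i for i in range(1,n) if st[i,2]>150 and st[i,3]<45]
    LL=None
    if k:
        v,u=np.nonzero(l==k[0]);W=back(p,np.c_[u,v],.038)[:,:2]
        c=W.mean(0);d=np.linalg.svd(W-c)[2][0];d*=np.sign(d[0]);q=(W-c)@d
        LL=[*(c+d*(q.min()+q.max())/2),np.arctan2(d[1],d[0])];print('line',np.round(LL[:2],4),np.degrees(LL[2]).round(2),'len',np.ptp(q).round(3))
    L=LL or [.589,-.1045,np.radians(-14.25)]
    d=np.array([np.cos(L[2]),np.sin(L[2])]);nn=np.array([-d[1],d[0]]);C=np.array(L[:2])
    for D in spotter.cut_out('dowel',cam):
        m=D['mask'];cols=np.nonzero(m.any(0))[0]
        if len(cols)<100: continue
        cols=cols[len(cols)//10:-len(cols)//10];v=np.array([np.argmax(m[:,u]) for u in cols]);uv=np.c_[cols,v].astype(float)
        a,b=np.polyfit(cols,v,1);
        for _ in range(3):
            k=np.abs(v-(a*cols+b))<2; a,b=np.polyfit(cols[k],v[k],1)
        def res(q):
            xy=C+nn*q[0];h=cv2.convexHull(proj(p,cyl(xy[0],xy[1],L[2]+q[1],L=.3)).astype(np.float32))
            return [cv2.pointPolygonTest(h,(float(x),float(y)),True)-.5 for x,y in uv[k]]
        r=least_squares(res,[-.04,0],x_scale=[.01,.05],diff_step=1e-3);q=r.x
        f=C+nn*q[0]
        print('EDGE',D['score'],D['rect'],'across',q[0].round(4),'dyaw',np.degrees(q[1]).round(2),'rms',np.sqrt(np.mean(r.fun**2)).round(2),'tcp minus dowel across',((P0[:2]-f)@nn).round(4),'n',nn.round(3))
E
python3 -c "
from h import *
edge('w6')"
```

```text
6.1 [ 0.5507 -0.1461  0.1017] tilt [ 0.0277 -0.9995 -0.0127] F [-0.25  0.29 -0.43]
line [ 0.5855 -0.1035] -14.3 len 0.2
EDGE 0.87 [143.8, 223.3, 333.3, 65.4] across -0.0425 dyaw -0.35 rms 0.46 tcp minus dowel across -0.0074 n [0.247 0.969]
```

View pics/w6.png

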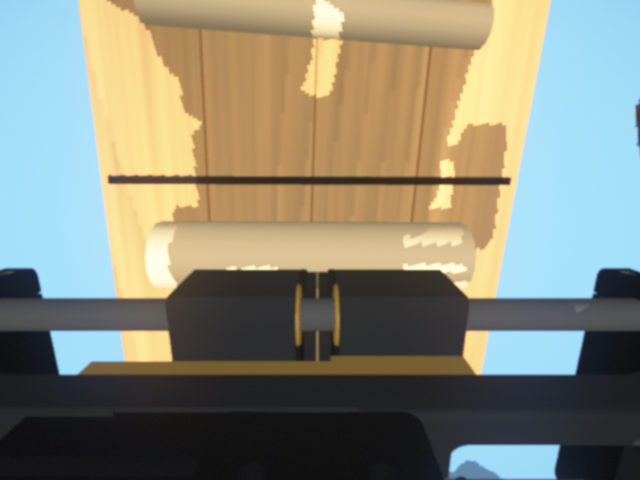

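The dowel is now 42.5 mm from the line and still parallel to it. Next stroke.

Call:
{"name": "apply_moves", "arguments": {"steps": [{"x": 0, "y": 1, "z": -5, "spin": 0}, {"x": 0, "y": 0, "z": -5, "spin": 0}, {"x": 0, "y": 0, "z": -2.5, "spin": 0}, {"x": 0, "y": 0, "z": -1, "spin": 0}, {"x": 0, "y": 0, "z": -1, "spin": 0}, {"x": 0, "y": 0, "z": -0.5, "spin": 0}]}}

```text
time_s: 6.8
position: [0.5503, -0.144, 0.0864]
tcp_rot: [[0.97, 0.022, 0.24], [-0.24, -0.018, 0.971], [0.026, -1.0, -0.012]]
force: [-1.4, -0.3, 4.3]
opening: 0.005
```

Call:
{"name": "apply_moves", "arguments": {"steps": [{"x": 0.75, "y": 2.9, "z": -0.4, "spin": 0}, {"x": 0.75, "y": 2.9, "z": -0.4, "spin": 0}, {"x": 0.75, "y": 2.9, "z": -0.4, "spin": 0}, {"x": 0.75, "y": 2.9, "z": -0.4, "spin": 0}, {"x": 0.75, "y": 2.9, "z": -0.4, "spin": 0}, {"x": 0.75, "y": 2.9, "z": -0.4, "spin": 0}, {"x": 0.75, "y": 2.9, "z": -0.4, "spin": 0}, {"x": 0.75, "y": 2.9, "z": -0.4, "spin": 0}, {"x": 0, "y": 0, "z": 0, "spin": 0}]}}

```text
time_s: 7.7
position: [0.557, -0.1179, 0.0863]
tcp_rot: [[0.971, 0.023, 0.238], [-0.237, -0.019, 0.971], [0.027, -1.0, -0.013]]
force: [-0.3, -0.2, 2.0]
opening: 0.004
```

Call:
{"name": "apply_moves", "arguments": {"steps": [{"x": 0, "y": 0, "z": 3, "spin": 0}, {"x": 0, "y": 0, "z": 6, "spin": 0}, {"x": -1.5, "y": -6, "z": 4, "spin": 0}, {"x": -1.5, "y": -6, "z": 0, "spin": 0}, {"x": 0, "y": 0, "z": 0, "spin": 0}]}}

```text
time_s: 8.2
position: [0.554, -0.1307, 0.0994]
tcp_rot: [[0.971, 0.023, 0.237], [-0.237, -0.019, 0.971], [0.027, -1.0, -0.013]]
force: [0.1, 0.5, -0.3]
opening: 0.005
```

```bash
python3 -c "
from h import *
edge('w7')"
```

```text
8.2 [ 0.554  -0.1307  0.0994] tilt [ 0.0271 -0.9995 -0.0132] F [ 0.06  0.54 -0.29]
line [ 0.5852 -0.1035] -14.24 len 0.201
EDGE 0.82 [145.3, 227.3, 334.5, 63.0] across -0.0288 dyaw -0.37 rms 0.53 tcp minus dowel across -0.0052 n [0.246 0.969]
```

Call:
{"name": "apply_moves", "arguments": {"steps": [{"x": -0.5, "y": -2, "z": -4, "spin": 0}, {"x": 0, "y": 0, "z": -4, "spin": 0}, {"x": 0, "y": 0, "z": -2.5, "spin": 0}, {"x": 0, "y": 0, "z": -1, "spin": 0}, {"x": 0, "y": 0, "z": -1, "spin": 0}, {"x": 0, "y": 0, "z": -0.7, "spin": 0}]}}

```text
time_s: 8.9
position: [0.5531, -0.1321, 0.0864]
tcp_rot: [[0.971, 0.022, 0.237], [-0.236, -0.019, 0.971], [0.026, -1.0, -0.013]]
force: [-1.1, 0.1, 6.1]
opening: 0.007
```

Call:
{"name": "apply_moves", "arguments": {"steps": [{"x": 0.72, "y": 2.9, "z": -0.4, "spin": 0}, {"x": 0.72, "y": 2.9, "z": -0.4, "spin": 0}, {"x": 0.72, "y": 2.9, "z": -0.4, "spin": 0}, {"x": 0.72, "y": 2.9, "z": -0.4, "spin": 0}, {"x": 0.72, "y": 2.9, "z": -0.4, "spin": 0}, {"x": 0.72, "y": 2.9, "z": -0.4, "spin": 0}, {"x": 0.72, "y": 2.9, "z": -0.4, "spin": 0}, {"x": 0.72, "y": 2.9, "z": -0.4, "spin": 0}, {"x": 0.72, "y": 2.9, "z": -0.4, "spin": 0}, {"x": 0, "y": 0, "z": 0, "spin": 0}]}}

```text
time_s: 9.9
position: [0.5607, -0.103, 0.0863]
tcp_rot: [[0.972, 0.024, 0.234], [-0.234, -0.02, 0.972], [0.028, -1.0, -0.014]]
force: [-0.6, 0.0, 1.3]
opening: 0.007
```

Call:
{"name": "apply_moves", "arguments": {"steps": [{"x": 0, "y": 0, "z": 3, "spin": 0}, {"x": 0, "y": 0, "z": 6, "spin": 0}, {"x": -1.5, "y": -7, "z": 4, "spin": 0}, {"x": -1.5, "y": -7, "z": 0, "spin": 0}, {"x": 0, "y": 0, "z": 0, "spin": 0}]}}

```text
time_s: 10.4
position: [0.5575, -0.1179, 0.0993]
tcp_rot: [[0.972, 0.023, 0.233], [-0.233, -0.02, 0.972], [0.027, -1.0, -0.014]]
force: [-0.0, -0.2, -0.6]
opening: 0.007
```

```bash
python3 -c "
from h import *
edge('w8')"
```

```text
10.4 [ 0.5575 -0.1179  0.0993] tilt [ 0.0272 -0.9995 -0.0141] F [-0.02 -0.21 -0.62]
EDGE 0.59 [143.4, 221.7, 335.6, 67.9] across -0.0135 dyaw -0.27 rms 0.39 tcp minus dowel across -0.0072 n [0.246 0.969]
```

View pics/w8.png

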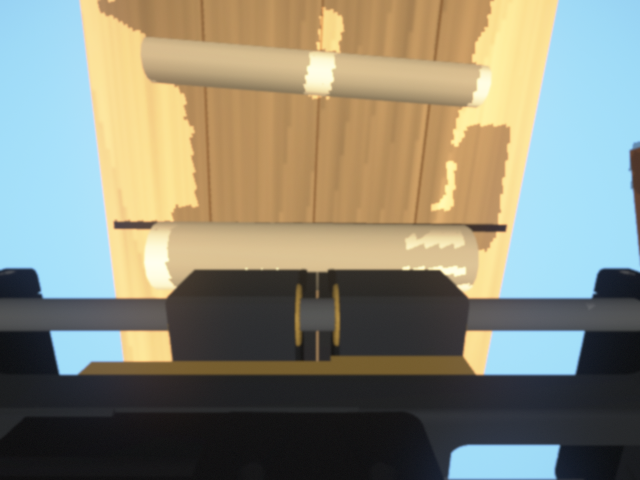

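Call:
{"name": "apply_moves", "arguments": {"steps": [{"x": 0, "y": 0, "z": -4, "spin": 0}, {"x": 0, "y": 0, "z": -4, "spin": 0}, {"x": 0, "y": 0, "z": -2.5, "spin": 0}, {"x": 0, "y": 0, "z": -1, "spin": 0}, {"x": 0, "y": 0, "z": -1, "spin": 0}, {"x": 0, "y": 0, "z": -0.7, "spin": 0}]}}

```text
time_s: 11.1
position: [0.5571, -0.1169, 0.0864]
tcp_rot: [[0.972, 0.022, 0.232], [-0.232, -0.019, 0.973], [0.026, -1.0, -0.014]]
force: [-1.2, 0.4, 7.0]
opening: 0.008
```

Call:
{"name": "apply_moves", "arguments": {"steps": [{"x": 0.72, "y": 2.9, "z": -0.4, "spin": 0}, {"x": 0.72, "y": 2.9, "z": -0.4, "spin": 0}, {"x": 0.72, "y": 2.9, "z": -0.4, "spin": 0}, {"x": 0.72, "y": 2.9, "z": -0.4, "spin": 0}, {"x": 0.72, "y": 2.9, "z": -0.4, "spin": 0}, {"x": 0.72, "y": 2.9, "z": -0.4, "spin": 0}, {"x": 0.72, "y": 2.9, "z": -0.4, "spin": 0}, {"x": 0.5, "y": 2, "z": -0.4, "spin": 0}, {"x": 0, "y": 0, "z": -0.2, "spin": 0}, {"x": 0, "y": 0, "z": 0, "spin": 0}]}}

```text
time_s: 12.1
position: [0.5637, -0.0916, 0.0863]
tcp_rot: [[0.973, 0.024, 0.23], [-0.229, -0.021, 0.973], [0.028, -1.0, -0.015]]
force: [-0.6, 0.2, 2.6]
opening: 0.006
```

Call:
{"name": "apply_moves", "arguments": {"steps": [{"x": 0, "y": 0, "z": 2, "spin": 0}, {"x": 0, "y": 0, "z": 8, "spin": 0}, {"x": -7, "y": -28, "z": 30, "spin": 0}, {"x": -9, "y": -35, "z": 30, "spin": 0}, {"x": -3, "y": -10, "z": 30, "spin": 0}, {"x": 0, "y": 0, "z": 0, "spin": 0}, {"x": 0, "y": 0, "z": 0, "spin": 0}]}}

```text
time_s: 12.8
position: [0.5431, -0.1663, 0.1887]
tcp_rot: [[0.973, 0.021, 0.228], [-0.228, -0.02, 0.973], [0.025, -1.0, -0.015]]
force: [0.2, 0.3, -0.4]
opening: 0.005
```

```bash
python3 -c "
from h import *
L=[.5852,-.1035,np.radians(-14.25)]
measure('w9',line=L);edge('w9b');measure('t9','top',line=L)"
```

```text
12.8 [ 0.5431 -0.1663  0.1887] yaw -13.18 tilt [ 0.025  -0.9996 -0.0146] F [ 0.17  0.33 -0.35]
dowel 0.76 [ 0.5618 -0.0978] along -0.0241 across -0.0002 dyaw -0.32 rms 0.47
dowel 0.41 [ 0.5434 -0.0682] along -0.0492 across 0.0239 dyaw 3.28 rms 2.62
12.9 [ 0.5432 -0.1657  0.1881] tilt [ 0.0242 -0.9996 -0.0144] F [ 0.07  0.13 -0.57]
EDGE 0.89 [195.8, 118.0, 241.8, 56.2] across -0.0003 dyaw -0.38 rms 0.51 tcp minus dowel across -0.0703 n [0.246 0.969]
13.0 [ 0.5427 -0.165   0.1872] yaw -13.08 tilt [ 0.022  -0.9997 -0.0139] F [ 0.75  0.37 -0.89]
dowel 0.55 [ 0.6422 -0.1168] along 0.0586 across 0.0011 dyaw 4.09 rms 3.2
```

View pics/w9.png

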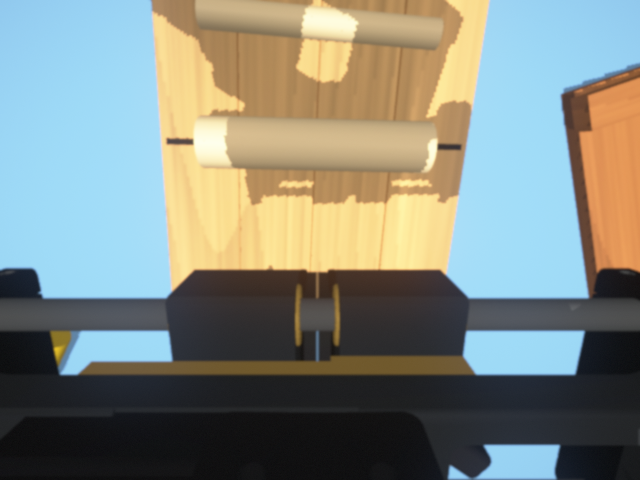

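The dowel (195–437, about y=145) covers the line, and short stubs stick out at (167–194,141) and (437–461,147). I'll check the dowel against those stubs in the same picture.

```bash
cat > chk.py <<'E'
from h import *
import sys
cam='wrist'
im=imaging.capture(cam);p=imaging.camera_params(cam);cv2.imwrite(f'pics/{sys.argv[1]}.png',im[:,:,::-1])
D=[d for d in spotter.cut_out('dowel',cam) if d['rect'][2]>150]
g=im.astype(float).mean(2)
x0=float(sys.argv[2]) if len(sys.argv)>2 else None
for d in D[:2]:
    l,t,w,h=d['rect'];vc=t+h/2
    W=[]
    for a,b in ((l-24,l-5),(l+w+5,l+w+20)):
        for u in range(int(a),int(b)):
            v=np.arange(int(vc-14),int(vc+15));c=g[v,u];wt=np.clip(np.median(c)-25-c,0,None)
            if wt.max()>20: W.append([u,(wt*v).sum()/wt.sum()])
    W=np.array(W)
    if len(W)<10: print('no stubs',d['rect'],len(W));continue
    B=back(p,W,.038)[:,:2];c=B.mean(0);e=np.linalg.svd(B-c)[2][0];e*=np.sign(e[0]);nn=np.array([-e[1],e[0]])
    v,u=np.nonzero(d['mask']);s=back(p,[[u.mean(),v.mean()]],.058)[0]
    x,r=fit(p,d['mask'],[s[0],s[1],np.arctan2(e[1],e[0])])
    q=(B-c)@e;q0=(x[:2]-c)@e
    print(d['score'],d['rect'],len(W),'line ang',np.degrees(np.arctan2(e[1],e[0])).round(2),'resid mm',(1e3*np.std((B-c)@nn)).round(2),'across mm',(1e3*(x[:2]-c)@nn).round(2),'dyaw',np.degrees(x[2]-np.arctan2(e[1],e[0])).round(2),'stub ends',(1e3*(q.min()-q0)).round(0),(1e3*(q.max()-q0)).round(0),'rms',r.round(2))
E
python3 chk.py w10
python3 - <<'E'
import cv2
im=cv2.imread('pics/t9.png')[110:260,250:430];cv2.imwrite('pics/t9c.png',cv2.resize(im,None,fx=4,fy=4,interpolation=cv2.INTER_CUBIC))
E
```

```text
0.87 [194.7, 117.4, 246.4, 56.9] 34 line ang -14.3 resid mm 0.05 across mm -0.29 dyaw -0.27 stub ends -123.0 123.0 rms 0.37
```

View pics/t9c.png

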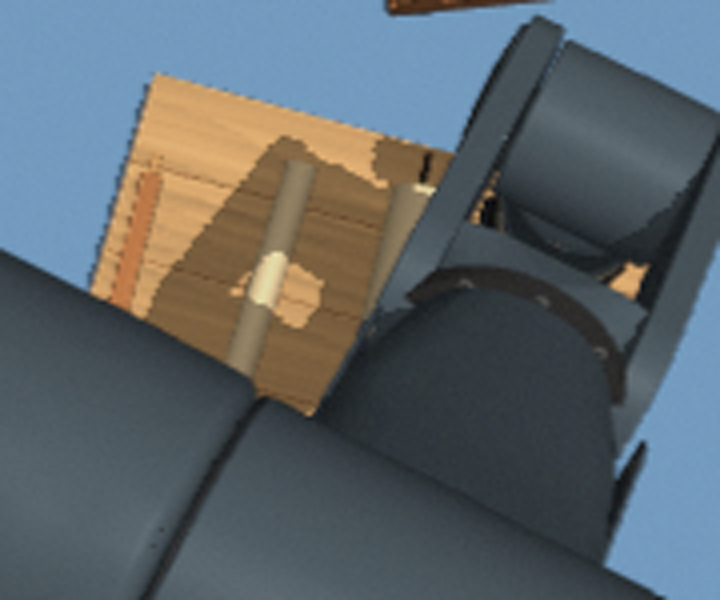

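```bash
python3 chk.py w11; python3 -c "
from h import *
s=read_state();print(s['time_s'],s['position'],s['force']);print(job.hand_in())"
```

```text
0.85 [194.2, 119.5, 245.4, 56.0] 34 line ang -14.29 resid mm 0.06 across mm -0.22 dyaw -0.27 stub ends -122.0 122.0 rms 0.4
13.3 [ 0.54318493 -0.16553231  0.18780572] [-0.52952337 -0.2683551  -0.61250316]
the job is handed in; nothing more can be done
None
```

The thick dowel now lies along the pencil line, centred over it and at rest. I handed the job in at about 13.3 s, with the arm lifted clear.

I rolled it about 55 mm in four light strokes on its top with the closed fingertips, pressing with about 2–7 N. I lifted and re-measured between strokes.

**Last checks** (two wrist-camera pictures from almost straight above, measured against the line's visible ends):

| Check | Result |
|---|---|
| Offset across the line | about 0.2–0.3 mm |
| Angle to the line | about 0.3° |
| Line visible beyond each end | equal at both ends, so it is centred lengthwise too |
| Movement between the two looks | none beyond measurement noise |

**Failed or in disagreement:**
- My first move was refused because a row had a missing key, and nothing moved.
- The tool drifted to a tilt of about 1.5° over the moves, which I could not correct. It did not upset the rolling.
- The top-camera dowel fit at the end was unusable because the arm blocked the view.
- The first top-camera distance was 55.8 mm, about 1 mm more than the wrist camera's 54.9 mm.

I didn't touch the slim dowel or anything else.

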